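Refit the planer's depth-lock knob and hold the lock down

TASK

The pointer knob has come off the upright D-shaped steel spindle of the planer unit on the bench. Pick up the knob, turn it so that the flat in its bore (on the side of its pointed nose) meets the flat of the spindle, and push it on until it is fully home; then press it down against the spindle's spring until you feel the lower stop, and finish like that, with the gripper still holding the knob pressed down. Leave everything else on the bench where it is.

Things in the scene. Friction and masses are not known exactly. Their poses are not given: they have to be found in the camera images.
- knob: loose black plastic knob, 56 to 112 g, upright on the bench: round skirt 56 mm across, 20 mm high, grip bar on top, 48 mm high in all. Underside: blind D bore on the axis, 16 mm deep, 20 mm in diameter, mouth chamfered, its flat 4.4 mm from the axis on the +x side. Origin: centre of the underside; z up, x towards the pointed nose and the bore's flat
- knob_grip (a point): point on the knob's axis 42 mm above its underside, axes as the knob's: a good TCP for grasping the grip bar. The bar is 24 mm wide (along y; close the fingers along y), stands from 20 to 48 mm above the underside, is flat-sided from x = -24 to +22 mm, then narrows to the nose at x = +36 mm; a thin aluminium line on its top runs to the nose
- spindle_tip (a point): centre of the top of the upright steel D-spindle, 18 mm in diameter, its flat 3.5 mm from the axis on the +x side (x points out of the flat), z up; top 2 mm chamfered by 1.4 mm. At rest 84 mm above the bench, 26 mm out of the bushing; moves with the spindle. Knob home: bore bottom on this top, underside 16 mm below it. The spindle turns stiffly about z (0.06 N m)
- plunger (a joint): how far the spindle is pushed down, m: 0 at rest, 0.006 at the lower stop. Sprung: about 5 N starts it, 10 N holds it at the stop; it springs back when let go. Underside of the homed knob: 68 mm above the bench at rest, 62 mm at the stop
- planer: planer unit fixed to the bench: grey casting 110 x 100 mm, top at 55 mm, brass bushing (36 mm across) to 58 mm, foot 160 x 130 mm, 14 mm high. A red motor lies along its +x side, 100 to 224 mm from the origin, 84 mm across, top at 86 mm. Origin: on the bench under the spindle's axis. Its yaw is not that of the spindle's flat
- star_knob: bystander: round five-lobed black plastic clamping knob, 62 mm across, lobes 22 mm high with a 24 mm steel boss to 34 mm; no pointer nose. Origin under its centre
- offcut: bystander: brown wood block 130 x 60 x 40 mm, long side on its x; origin under its centre
- glue: bystander: white bottle, 60 mm diameter, 150 mm tall; origin under its centre
- screwdriver: bystander: screwdriver lying along its x axis, about 200 mm long; origin under its middle
- wrench: bystander: open-ended steel wrench lying along its x axis, about 180 mm long; origin under its middle
- tape: bystander: yellow tape measure 70 x 40 mm, 66 mm tall; origin under its centre
- square: bystander: try square lying flat, dark wood stock 120 mm along its y at the origin, steel blade 200 mm along its x, 18 mm high
There are look-alikes about, which are no part of the job. What is shaped like the knob but orange, turquoise or white is not meant.

How it is judged:
By the outcome, as a careful person would: the job done as asked, in the order asked, and still so for the second after the job is handed in, while the arm keeps its last pose, push and grip.
It also fails if it takes over 40 s, if anything falls off the work surface, if the arm or the gripper's body presses on something with over 40 N, if the wrist force passes 120 N, or if a joint passes its speed limit or range.

ROBOT

A 6-joint arm with a two-finger parallel gripper is mounted at the origin on the work surface. World frame = base frame: x ahead of the robot, y to its left, z up, the work surface at z = 0. Lengths are in m, angles in degrees, forces in N, time in s.
With the tool pointing down it reaches from about 0.35 to 0.875 m from the base axis. Payload 4.2 kg.
Tool frame: the origin (TCP) lies between the finger pads, 19 mm behind the fingertips; this is the grasp point; z points along the fingers, y is the direction in which the jaws open and shut (so a half turn about z gives the same grasp; the last joint's range is limited). The gripper opens to 87 mm and grips with 3 to 60 N. Pads are 19 mm wide; open, the fingers measure 117 mm over their backs; the gripper's body (75 mm by 190 mm) begins 51 mm behind the grasp point.
Start: joints at [-57.261, 22.042, 0.453, 0, -68.411, -14.817], TCP at [0.192, -0.595, 0.241] pointing down, gripper open.
Joint ranges: [-179.83, 179.83], [-69.29, 118.12], [-61.27, 80.66], [-181.25, 117.63], [-171.15, -9.14], [-177.46, 177.46]. Speed limits (degrees/s): [159.86, 159.86, 180, 180, 180, 180].

INTERFACE

Orientations are given as a 3x3 rotation matrix whose columns are the frame's x, y, z axes.
In Python, from station import sense, capture, camera_model, finish_job gives the robot as it stands.
- The arm moves only by the shell command python3 -m inch 'ROWS'. ROWS is JSON, a list of rows, each an object with "hand": the closure, from 0 (fully open) to 1 (shut); "slide": the shift along the world's x, y, z in cm, a list of three; "yaw": the turn about the world's z in rad. A call has 1 to 10 rows; each row is the pose to reach, as a shift and turn from the pose commanded when the call began; what a row does not reach only later rows make up. A row lasts 1/8 s, in which the tool goes at most 62.5 mm and 10.7 degrees, less where a joint would pass 70% of its speed; a pose out of reach is approached as far as the arm can. A call with a gripper value outside its range is refused whole. The fingers move at their own pace and stop on an object; the grip force is fixed at half the most. Time passes only in rows, so rows that repeat a pose let the fingers close. It gives the time, the measured TCP pose, the force and the opening at its end, in the units of the state.
- sense(): the state, without advancing time (a new reading comes with each control period).
- capture(name): name is "side" or "top" or "wrist"; returns the picture (480x640x3 uint8, blue, green, red); there is no depth.
- camera_model(name): a dict with "mtx" (3x3 intrinsics, pixels), "xyz" and "orientation" of the camera in the world; the wrist camera has in their place "tool_from_camera" (4x4, takes a point from camera to tool coordinates, whose origin is the TCP and whose axes are the flange's). Camera axes: x right, y up, looking along -z (the intrinsics and any distortion apply to the point x, -y, -z); pixel columns grow to the right and rows downward; lengths in m; the calibration is good to about 2 mm. A picture is of the moment at which its call begins: read the wrist's pose just before it. camera_model takes no time and is no camera call.
- finish_job(): hands the job in, once; it reports no verdict.
The state is a dict: "time_s": time; "joints": joint angles; "joint_velocities": joint speeds; "effort": joint torques, N m; "tcp_pos": TCP position; "ee_rot": TCP orientation; "wrist_force": force on the tool from outside, world axes, zero at the start; "moment": the same for the moment, N m; "gripper_width": opening from 0.0 (shut) to 1.0 (fully open).
Only numpy, scipy, OpenCV 4.12 (cv2) and the standard library are available. Lean on these libraries where they do the work, as an engineer would, in place of code of your own. Each camera call takes 0.05 s, during which the arm holds its last target. There are 200 camera calls.

## Working session

There is one attempt and no reset: what is moved stays moved. The work goes in short steps, Python scripts to look and compute and a shell command to move; the robot and the scene stay as the last step left them, time stands still between calls to the robot, and variables do not carry over. Pictures are saved under pics/ and viewed, about 8 in all and at most 12, crops included, and the job is handed in when it is done.

```bash
ls; mkdir -p pics; cat > h.py <<'E'
import numpy as np, cv2
from station import sense, capture, camera_model
def cam(name, s=None):
    m=camera_model(name); K=np.array(m["mtx"],float)
    if name=="wrist":
        s=s or sense(); T=np.array(m["tool_from_camera"]); R0=np.array(s["ee_rot"]); 
        return K, R0@T[:3,:3], R0@T[:3,3]+np.array(s["tcp_pos"]), m
    return K, np.array(m["orientation"]), np.array(m["xyz"]), m
def ray(c,uv,z):
    K,R,p,m=c
    d=np.array([m[k] for k in m if 'dist' in k][0],float) if any('dist' in k for k in m) else None
    n=cv2.undistortPoints(np.array([[uv]],float),K,d)[0,0]
    v=R@np.array([n[0],-n[1],-1.]); t=(z-p[2])/v[2]; return p+t*v
def proj(c,X):
    K,R,p,m=c; q=R.T@(np.array(X)-p); q=K@np.array([q[0],-q[1],-q[2]]); return q[:2]/q[2]
E
python3 - <<'E'
from h import *
for n in("top","side","wrist"):
    m=camera_model(n); print(n,{k:np.round(v,3).tolist() if not isinstance(v,str) else v for k,v in m.items()})
    cv2.imwrite(f"pics/{n}0.png",capture(n))
print(sense())
E
```

```text
pics
top {'mtx': [[602.844, 0.0, 331.81], [0.0, 602.844, 240.804], [0.0, 0.0, 1.0]], 'xyz': [0.27, -0.028, 1.38], 'orientation': [[0.014, 0.984, -0.18], [-1.0, 0.016, 0.01], [0.012, 0.18, 0.984]]}
side {'mtx': [[445.246, 0.0, 323.646], [0.0, 445.246, 239.059], [0.0, 0.0, 1.0]], 'xyz': [0.285, 0.596, 0.791], 'orientation': [[-0.934, 0.268, -0.238], [-0.358, -0.682, 0.638], [0.009, 0.68, 0.733]]}
wrist {'mtx': [[361.515, 0.0, 322.617], [0.0, 361.515, 243.437], [0.0, 0.0, 1.0]], 'tool_from_camera': [[0.001, 0.953, 0.302, 0.083], [1.0, -0.0, -0.001, 0.0], [-0.0, 0.302, -0.953, -0.143], [0.0, 0.0, 0.0, 1.0]]}
{'time_s': 0.15, 'joints': array([-5.72621258e+01,  2.20828866e+01,  3.98839982e-01, -1.91052757e-02,
       -6.84121123e+01, -1.48157091e+01]), 'joint_velocities': array([-0.01059063, -0.13620138,  0.14043222,  0.10689993,  0.01206194,
       -0.03765448]), 'effort': array([-2.50490803e-04, -3.91050875e+01,  1.87584937e+01,  4.22230437e+00,
        1.23563485e-02, -1.33717699e-04]), 'tcp_pos': array([ 0.19220334, -0.5942777 ,  0.24039833]), 'ee_rot': array([[-9.51513215e-01, -3.07607190e-01, -6.46794472e-04],
       [-3.07607842e-01,  9.51511913e-01,  1.57936183e-03],
       [ 1.29609591e-04,  1.70174271e-03, -9.99998544e-01]]), 'wrist_force': array([ 0.27078378, -0.21596736, -0.21331597]), 'moment': array([-0.0164876 , -0.01684209, -0.04057965]), 'gripper_width': 0.9961655779906093}
```

View pics/top0.png

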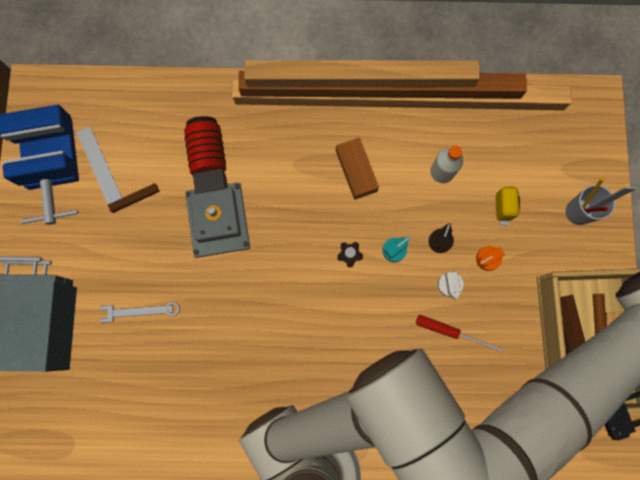

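The black knob is at about (441,238) with its nose up and to the right. The spindle is at about (212,212). I'll enlarge both.

```bash
python3 - <<'E'
from h import *
i=cv2.imread("pics/top0.png"); 
a=cv2.resize(i[213:263,416:466],(400,400),interpolation=cv2.INTER_CUBIC);b=cv2.resize(i[187:237,187:237],(400,400),interpolation=cv2.INTER_CUBIC)
cv2.imwrite("pics/c1.png",np.hstack([a,b]))
c=cam("top"); print(ray(c,(441,238),.03),ray(c,(447,225),.048),ray(c,(212,212),.084))
E
```

```text
[ 0.52739528 -0.29026364  0.03      ] [ 0.55411783 -0.30093085  0.048     ] [0.56717005 0.22383522 0.084     ]
```

View pics/c1.png

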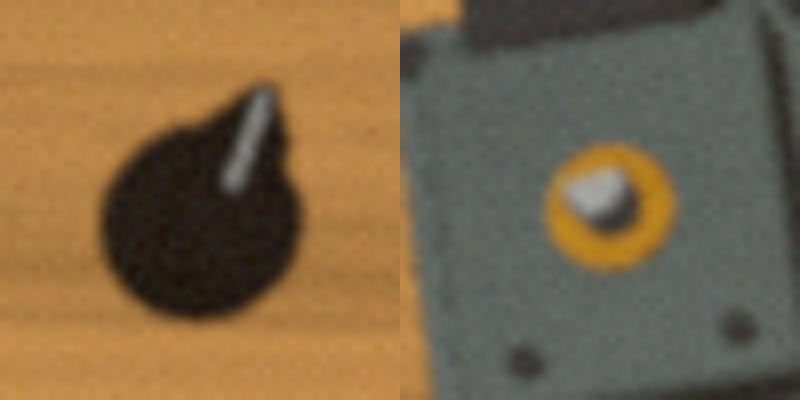

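```bash
python3 - <<'E'
from h import *
c=cam("top")
a=ray(c,(445,236.4),.048);b=ray(c,(449.2,224.3),.048);print(a,b,np.degrees(np.arctan2(*(b-a)[1::-1])))
print(ray(c,(416+200/8,213+222/8),.012))
print("bushing",ray(c,(187+210/8,187+208/8),.058))
E
```

```text
[ 0.52778166 -0.29587072  0.048     ] [ 0.55581826 -0.30595411  0.048     ] -19.781181779096535
[ 0.52435429 -0.29364114  0.012     ]
bushing [0.5708781  0.22597539 0.058     ]
```

```bash
python3 -m inch '[{"hand":0,"slide":[5,5,0],"yaw":0},{"hand":0,"slide":[10,10,0],"yaw":0},{"hand":0,"slide":[15,14,0],"yaw":0},{"hand":0,"slide":[20,18,0],"yaw":0},{"hand":0,"slide":[25,23,0],"yaw":0},{"hand":0,"slide":[30,28,0],"yaw":0},{"hand":0,"slide":[33.5,30.5,0],"yaw":0},{"hand":0,"slide":[33.5,30.5,0],"yaw":0},{"hand":0,"slide":[33.5,30.5,0],"yaw":0}]'
```

```text
time_s: 1.27
tcp_pos: [0.5276, -0.289, 0.2406]
ee_rot: [[-0.951, -0.309, -0.001], [-0.309, 0.951, 0.0], [0.001, 0.001, -1.0]]
wrist_force: [0.0, -0.3, -0.2]
gripper_width: 1.001
```

```bash
python3 - <<'E'
from h import *
c=cam("wrist");i=capture("wrist");print(np.round(c[2],3), proj(c,(.526,-.293,.048)))
cv2.imwrite("pics/w1.png",i)
E
```

```text
[ 0.449 -0.315  0.384] [318.67692022 217.48832314]
```

View pics/w1.png

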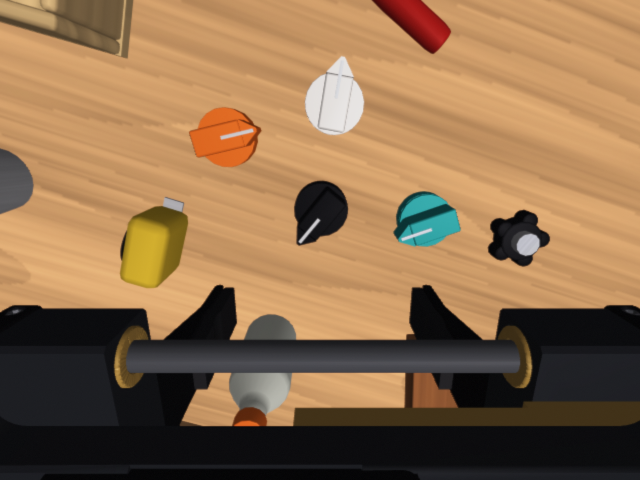

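```bash
python3 - <<'E'
from h import *
c=cam("wrist")
a=ray(c,(318,220),.048);b=ray(c,(298.5,244.5),.048);print(a,b,np.degrees(np.arctan2(*(b-a)[1::-1])))
print("skirt",ray(c,(321,208),.015)); 
for n,u in dict(teal=(425,219),white=(335,104),tape=(155,240),orange=(225,137)).items(): print(n,ray(c,u,.015))
i=cv2.imread("pics/w1.png")[170:260,270:370]; cv2.imwrite("pics/w1c.png",cv2.resize(i,None,fx=6,fy=6,interpolation=cv2.INTER_CUBIC))
E
```

```text
[ 0.52776168 -0.29364154  0.048     ] [ 0.55699195 -0.30424448  0.048     ] -19.937656920395522
skirt [ 0.52243933 -0.29246011  0.015     ]
teal [ 0.50000637 -0.18520334  0.015     ]
white [ 0.42231439 -0.31074933  0.015     ]
tape [ 0.60999572 -0.45012829  0.015     ]
orange [ 0.48414954 -0.40353711  0.015     ]
```

View pics/w1c.png

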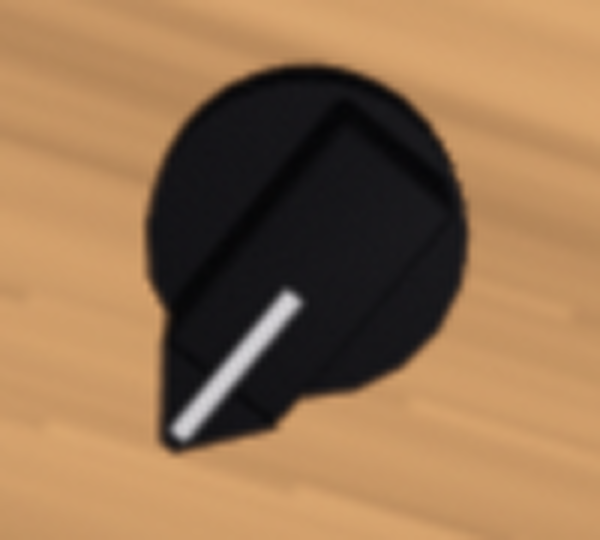

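```bash
python3 - <<'E'
from h import *
s=dict(tcp_pos=[.5276,-.289,.2406],ee_rot=sense()["ee_rot"]);c=cam("wrist",s)
f=lambda u,v,z=.048:ray(c,(270+u/6,170+v/6),z)
p=f(292,295);q=f(180,433);ba=(f(345,102)+f(448,215))/2;n=f(173,447)
an=lambda d:np.degrees(np.arctan2(d[1],d[0]))
print(an(q-p),an(n-ba),np.linalg.norm(n-ba),np.linalg.norm(f(345,102)-f(448,215)))
d=(n-ba)/np.linalg.norm(n-ba);print("centre",ba+.024*d,n-.036*d)
print(sense()["tcp_pos"])
E
```

```text
-20.478357051357182 -19.28949777306625 0.05917964501125513 0.024060853987962354
centre [ 0.52442642 -0.29155757  0.048     ] [ 0.52365212 -0.29128657  0.048     ]
[ 0.52679336 -0.2897635   0.24080797]
```

```bash
python3 -m inch '[{"hand":0.4,"slide":[-0.3,-0.15,-2],"yaw":-0.18},{"hand":0.4,"slide":[-0.3,-0.15,-4],"yaw":-0.36},{"hand":0.4,"slide":[-0.3,-0.15,-7],"yaw":-0.54},{"hand":0.4,"slide":[-0.3,-0.15,-10],"yaw":-0.66},{"hand":0.4,"slide":[-0.3,-0.15,-13],"yaw":-0.66},{"hand":0.4,"slide":[-0.3,-0.15,-13],"yaw":-0.66},{"hand":0.4,"slide":[-0.3,-0.15,-13],"yaw":-0.66}]'
python3 - <<'E'
from h import *
c=cam("wrist");i=capture("wrist");print(c[2],proj(c,(.524,-.2915,.048)),proj(c,(.524+.036*.94,-.2915-.036*.342,.048)))
cv2.imwrite("pics/w2.png",i)
E
```

```text
time_s: 2.2
tcp_pos: [0.5244, -0.2924, 0.1126]
ee_rot: [[-0.94, 0.341, 0.002], [0.341, 0.94, -0.001], [-0.002, -0.0, -1.0]]
wrist_force: [-0.4, -0.3, -0.1]
gripper_width: 0.605
[ 0.44631721 -0.26332055  0.25537866] [322.81538501 269.09974262] [322.72752495 320.99891788]
```

View pics/w2.png

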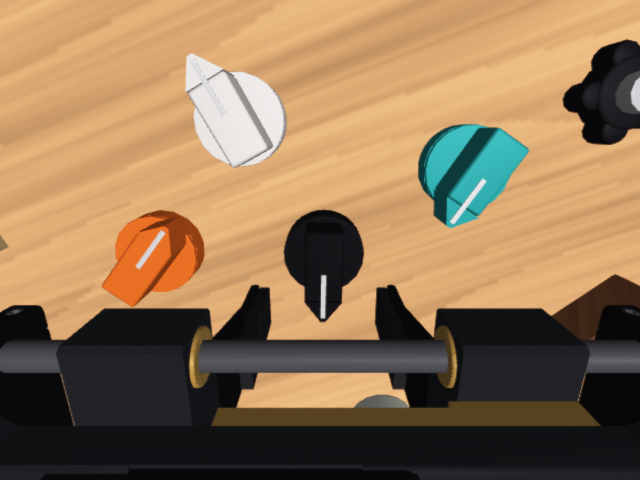

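Well aligned: the nose is at (323,320) against a prediction of (323,321). Descend, grasp, then lift.

```bash
python3 -m inch '[{"hand":0.4,"slide":[0,0,-4],"yaw":0},{"hand":0.4,"slide":[0,0,-6.9],"yaw":0},{"hand":0.4,"slide":[0,0,-6.9],"yaw":0},{"hand":1,"slide":[0,0,-6.9],"yaw":0},{"hand":1,"slide":[0,0,-6.9],"yaw":0},{"hand":1,"slide":[0,0,-6.9],"yaw":0},{"hand":1,"slide":[0,0,-6.9],"yaw":0},{"hand":1,"slide":[0,0,-6.9],"yaw":0}]'
```

```text
time_s: 3.25
tcp_pos: [0.5247, -0.2913, 0.0431]
ee_rot: [[-0.94, 0.34, 0.001], [0.34, 0.94, -0.0], [-0.001, -0.0, -1.0]]
wrist_force: [-0.8, 1.0, 4.8]
gripper_width: 0.273
```

```bash
python3 -m inch '[{"hand":1,"slide":[0,0,3],"yaw":0},{"hand":1,"slide":[0,0,8],"yaw":0},{"hand":1,"slide":[0,0,14],"yaw":0},{"hand":1,"slide":[0,3,19],"yaw":0},{"hand":1,"slide":[0,8,20],"yaw":0},{"hand":1,"slide":[1,13,20],"yaw":0},{"hand":1,"slide":[2,18,20],"yaw":0.1},{"hand":1,"slide":[3,23,20],"yaw":0.2},{"hand":1,"slide":[4,28,20],"yaw":0.3},{"hand":1,"slide":[6,32,20],"yaw":0.4}]' && python3 -m inch '[{"hand":1,"slide":[1,5,0],"yaw":0.1},{"hand":1,"slide":[3,10,0],"yaw":0.2},{"hand":1,"slide":[4,15,0],"yaw":0.25},{"hand":1,"slide":[5,19,0],"yaw":0.25},{"hand":1,"slide":[6,22,0],"yaw":0.25},{"hand":1,"slide":[6,22,0],"yaw":0.25},{"hand":1,"slide":[6,22,0],"yaw":0.25},{"hand":1,"slide":[6,22,0],"yaw":0.25}]'
python3 - <<'E'
from h import *
s=sense();c=cam("wrist",s);i=capture("wrist");print(s["tcp_pos"],s["gripper_width"],proj(c,(.569,.225,.084)))
np.savez("w3.npz",tcp=s["tcp_pos"],R=s["ee_rot"])
cv2.imwrite("pics/w3.png",i)
E
```

```text
time_s: 4.5
tcp_pos: [0.5838, 0.0308, 0.2419]
ee_rot: [[-0.998, -0.057, -0.001], [-0.057, 0.998, 0.0], [0.001, 0.0, -1.0]]
wrist_force: [0.3, -0.5, -0.8]
gripper_width: 0.272
time_s: 5.5
tcp_pos: [0.6441, 0.2478, 0.2423]
ee_rot: [[-0.955, -0.297, -0.0], [-0.297, 0.955, -0.0], [0.0, -0.0, -1.0]]
wrist_force: [-0.3, -0.7, -1.0]
gripper_width: 0.266
[0.64412036 0.24780093 0.24231717] 0.2660197722437851 [323.04439841 134.81180043]
```

View pics/w3.png

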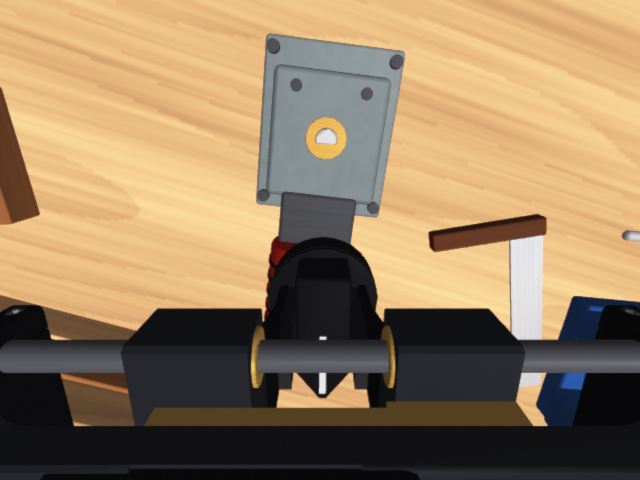

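```bash
python3 -m inch '[{"hand":1,"slide":[-1,-0.3,-2],"yaw":0},{"hand":1,"slide":[-2.5,-0.8,-6],"yaw":0},{"hand":1,"slide":[-2.5,-0.8,-8],"yaw":0},{"hand":1,"slide":[-2.5,-0.8,-8],"yaw":0},{"hand":1,"slide":[-2.5,-0.8,-8],"yaw":0},{"hand":1,"slide":[-2.5,-0.8,-8],"yaw":0}]'
python3 - <<'E'
from h import *
s=sense();c=cam("wrist",s);i=capture("wrist");u=proj(c,(.569,.225,.084));print(s["tcp_pos"],u)
np.savez("w4.npz",tcp=s["tcp_pos"],R=s["ee_rot"])
x,y=int(u[0])-50,int(u[1])-38;print(x,y)
cv2.imwrite("pics/w4full.png",i);cv2.imwrite("pics/w4.png",cv2.resize(i[y:y+75,x:x+100],None,fx=8,fy=8,interpolation=cv2.INTER_CUBIC))
E
```

```text
time_s: 6.3
tcp_pos: [0.6202, 0.2411, 0.1639]
ee_rot: [[-0.955, -0.298, 0.003], [-0.298, 0.955, 0.001], [-0.003, 0.001, -1.0]]
wrist_force: [-0.5, 0.1, -1.0]
gripper_width: 0.274
[0.62017793 0.24109873 0.16387542] [322.00590941 178.71079315]
272 140
```

View pics/w4.png

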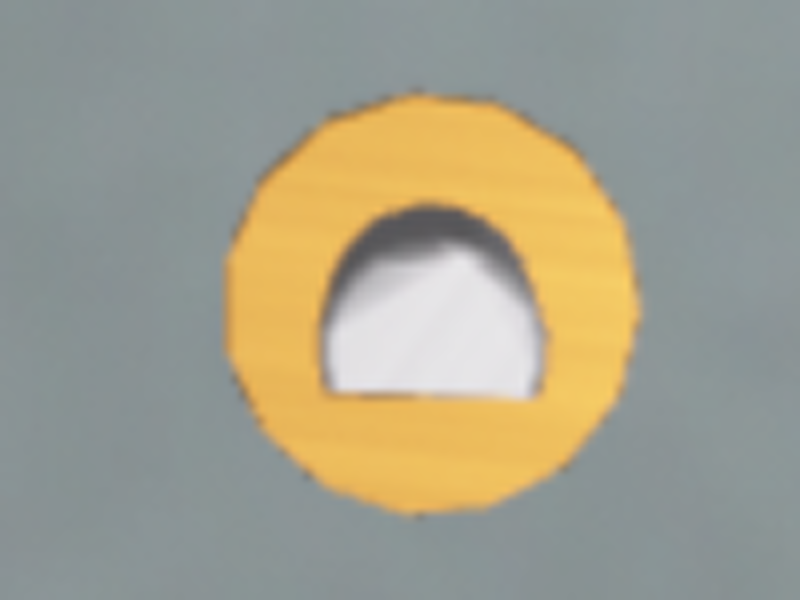

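```bash
python3 - <<'E'
from h import *
w=np.load("w4.npz");c=cam("wrist",dict(tcp_pos=w["tcp"],ee_rot=w["R"]))
f=lambda u,v,z:ray(c,(272+u/8,140+v/8),z)
for z in(.082,.084):
  a=f(325,391,z);b=f(541,398,z);d=b-a;L=np.linalg.norm(d);n=np.array([-d[1],d[0],0])/L
  if n[0]<0:n=-n
  off=.0035 if z==.082 else .0021
  print(z,L,np.degrees(np.arctan2(n[1],n[0])),"centre",(a+b)/2-off*n)
print("bush",f(432,303,.058), "diam",np.linalg.norm(f(225,303,.058)-f(640,303,.058)))
print("tool yaw",np.degrees(np.arctan2(w["R"][1,0],w["R"][0,0]))+180, proj(c,w["tcp"]+[0,0,-.042]))
E
python3 - <<'E'
from h import *
cv2.imwrite("pics/w4b.png",cv2.resize(cv2.imread("pics/w4full.png")[170:420,220:430],None,fx=2.4,fy=2.4,interpolation=cv2.INTER_CUBIC))
E
```

```text
0.082 0.016813911497714894 15.50808420712319 centre [0.57136922 0.22854572 0.082     ]
0.084 0.016664162302548798 15.508084207123614 centre [0.57241537 0.22880271 0.084     ]
bush [0.57094846 0.22844761 0.058     ] diam 0.0353931354400276
tool yaw 17.33993928276945 [322.15831498 284.86676534]
```

View pics/w4b.png

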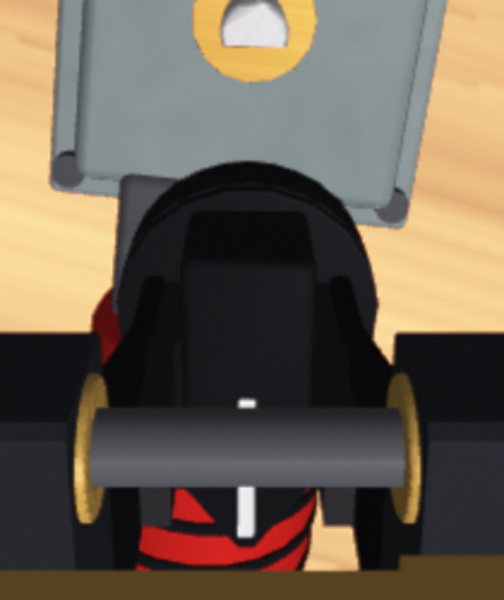

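```bash
python3 - <<'E'
from h import *
w=np.load("w4.npz");R=w["R"];c=cam("wrist",dict(tcp_pos=w["tcp"],ee_rot=R))
P=lambda x,y,z:((proj(c,w["tcp"]+R@np.array([x,y,.043-z]))-[220,170])*2.4).round(1)
t=np.linspace(0,2*np.pi,181)
for z in(0,.02):
  q=np.array([P(.028*np.cos(a),.028*np.sin(a),z) for a in t]);print("skirt z",z,"top row",q[:,1].min(),"cols",q[:,0].min(),q[:,0].max())
print("bar back top",P(.024,.012,.048),P(.024,-.012,.048),"bottom",P(.024,.012,.02),P(.024,-.012,.02))
print("nose",P(-.036,0,.048), "line/deg tilt")
E
```

```text
skirt z 0 top row 159.1 cols 125.1 365.5
skirt z 0.02 top row 187.2 cols 112.5 378.0
bar back top [314.9 260.4] [175.4 260.4] bottom [304.4 206. ] [186.1 205.9]
nose [245.1 547.9] line/deg tilt
```

```bash
python3 -m inch '[{"hand":1,"slide":[-2,-0.6,0],"yaw":-0.03},{"hand":1,"slide":[-4.9,-1.3,0],"yaw":-0.03},{"hand":1,"slide":[-4.9,-1.3,0],"yaw":-0.03},{"hand":1,"slide":[-4.9,-1.3,-2.6],"yaw":-0.03},{"hand":1,"slide":[-4.9,-1.3,-2.6],"yaw":-0.03},{"hand":1,"slide":[-4.9,-1.3,-2.6],"yaw":-0.03},{"hand":1,"slide":[-4.9,-1.3,-2.6],"yaw":-0.03}]'
python3 - <<'E'
from h import *
s=[]
for k in range(6): s.append(sense()); capture("side")
print(np.array([q["tcp_pos"] for q in s]).round(4),np.array([q["wrist_force"] for q in s]).round(1))
R=s[-1]["ee_rot"];print(np.degrees(np.arctan2(R[1,0],R[0,0]))+180)
i=capture("side");u=proj(cam("side"),(.571,.228,.09)).astype(int);print(u)
cv2.imwrite("pics/s5.png",cv2.resize(i[u[1]-60:u[1]+60,u[0]-80:u[0]+80],None,fx=5,fy=5,interpolation=cv2.INTER_CUBIC))
E
```

```text
time_s: 7.22
tcp_pos: [0.5711, 0.2282, 0.1373]
ee_rot: [[-0.963, -0.269, 0.002], [-0.269, 0.963, 0.001], [-0.002, 0.0, -1.0]]
wrist_force: [0.3, 0.5, -0.4]
gripper_width: 0.273
[[0.5711 0.2282 0.1373]
 [0.571  0.2281 0.1372]
 [0.5708 0.2281 0.137 ]
 [0.5707 0.228  0.1369]
 [0.5706 0.228  0.1367]
 [0.5705 0.2279 0.1366]] [[ 0.3  0.5 -0.4]
 [ 0.1  0.9 -1.1]
 [ 0.7 -0.  -0.9]
 [ 0.  -0.1 -1.8]
 [ 0.2 -0.2 -0.7]
 [ 0.6  0.  -1.2]]
15.630188180002136
[246 320]
```

View pics/s5.png

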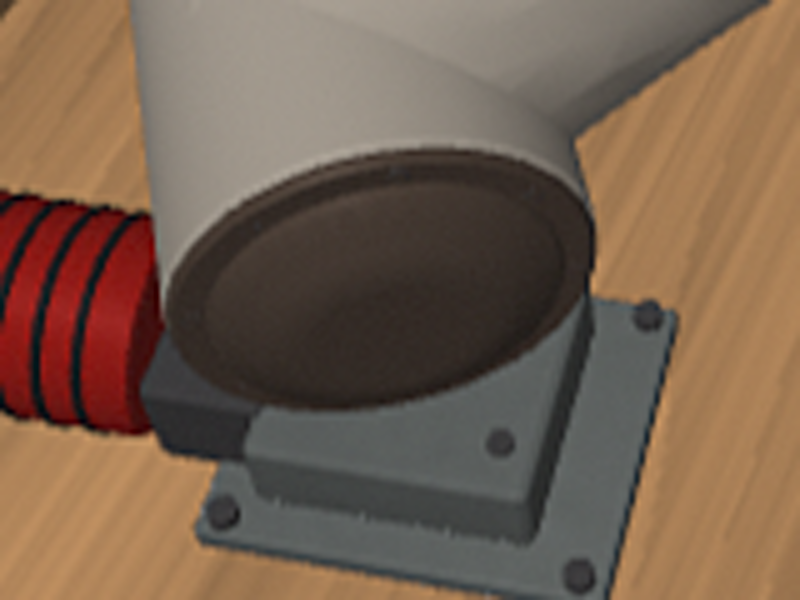

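The arm hides the spindle in the side view, so I'll insert in small steps and watch the force.

```bash
python3 -m inch '[{"hand":1,"slide":[0,0,-0.6],"yaw":0},{"hand":1,"slide":[0,0,-0.9],"yaw":0},{"hand":1,"slide":[0,0,-1.1],"yaw":0},{"hand":1,"slide":[0,0,-1.3],"yaw":0},{"hand":1,"slide":[0,0,-1.3],"yaw":0},{"hand":1,"slide":[0,0,-1.3],"yaw":0}]'
```

```text
time_s: 8.32
tcp_pos: [0.5704, 0.2279, 0.1233]
ee_rot: [[-0.963, -0.27, 0.0], [-0.27, 0.963, 0.0], [-0.0, -0.0, -1.0]]
wrist_force: [-0.0, -0.6, -1.0]
gripper_width: 0.272
```

```bash
python3 -m inch '[{"hand":1,"slide":[0.03,0,-0.3],"yaw":0},{"hand":1,"slide":[0.03,0,-0.6],"yaw":0},{"hand":1,"slide":[0.03,0,-0.9],"yaw":0},{"hand":1,"slide":[0.03,0,-1.05],"yaw":0},{"hand":1,"slide":[0.03,0,-1.05],"yaw":0},{"hand":1,"slide":[0.03,0,-1.05],"yaw":0}]'
```

```text
time_s: 9.07
tcp_pos: [0.5707, 0.2279, 0.1128]
ee_rot: [[-0.963, -0.27, 0.0], [-0.27, 0.963, 0.0], [-0.0, 0.0, -1.0]]
wrist_force: [0.7, -0.1, -1.1]
gripper_width: 0.276
```

```bash
python3 -m inch '[{"hand":1,"slide":[0,0,-0.1],"yaw":0},{"hand":1,"slide":[0,0,-0.2],"yaw":0},{"hand":1,"slide":[0,0,-0.3],"yaw":0},{"hand":1,"slide":[0,0,-0.3],"yaw":0}]' && python3 -m inch '[{"hand":1,"slide":[0,0,-0.1],"yaw":0},{"hand":1,"slide":[0,0,-0.2],"yaw":0},{"hand":1,"slide":[0,0,-0.3],"yaw":0},{"hand":1,"slide":[0,0,-0.3],"yaw":0}]'
```

```text
time_s: 9.57
tcp_pos: [0.5707, 0.2279, 0.1102]
ee_rot: [[-0.963, -0.27, 0.0], [-0.27, 0.963, 0.0], [-0.0, -0.0, -1.0]]
wrist_force: [-1.0, -0.0, 2.7]
gripper_width: 0.271
time_s: 10.07
tcp_pos: [0.5708, 0.2279, 0.107]
ee_rot: [[-0.963, -0.27, 0.0], [-0.27, 0.963, 0.0], [-0.0, 0.0, -1.0]]
wrist_force: [-1.6, -1.2, 5.3]
gripper_width: 0.273
```

```bash
python3 -m inch '[{"hand":1,"slide":[0,0,-0.1],"yaw":0},{"hand":1,"slide":[0,0,-0.2],"yaw":0},{"hand":1,"slide":[0,0,-0.2],"yaw":0}]' && python3 -m inch '[{"hand":1,"slide":[0,0,-0.1],"yaw":0},{"hand":1,"slide":[0,0,-0.1],"yaw":0},{"hand":1,"slide":[0,0,-0.1],"yaw":0}]'
```

```text
time_s: 10.45
tcp_pos: [0.5708, 0.2279, 0.1052]
ee_rot: [[-0.963, -0.27, 0.0], [-0.27, 0.963, 0.0], [-0.0, -0.0, -1.0]]
wrist_force: [-1.4, -0.1, 6.7]
gripper_width: 0.275
time_s: 10.82
tcp_pos: [0.5708, 0.2279, 0.1049]
ee_rot: [[-0.963, -0.27, 0.001], [-0.27, 0.963, 0.0], [-0.001, -0.0, -1.0]]
wrist_force: [-3.3, -0.3, 8.3]
gripper_width: 0.278
```

```bash
python3 -m inch '[{"hand":1,"slide":[0,0,-0.1],"yaw":0},{"hand":1,"slide":[0,0,-0.1],"yaw":0},{"hand":1,"slide":[0,0,-0.1],"yaw":0}]' && python3 -m inch '[{"hand":1,"slide":[0,0,-0.1],"yaw":0},{"hand":1,"slide":[0,0,-0.1],"yaw":0},{"hand":1,"slide":[0,0,-0.1],"yaw":0}]'
```

```text
time_s: 11.2
tcp_pos: [0.5709, 0.2279, 0.1048]
ee_rot: [[-0.963, -0.27, 0.001], [-0.27, 0.963, 0.0], [-0.001, -0.0, -1.0]]
wrist_force: [-4.3, -0.9, 13.2]
gripper_width: 0.275
time_s: 11.58
tcp_pos: [0.5709, 0.228, 0.1048]
ee_rot: [[-0.963, -0.27, 0.002], [-0.27, 0.963, 0.0], [-0.002, -0.0, -1.0]]
wrist_force: [-5.9, -0.8, 17.5]
gripper_width: 0.275
```

```bash
python3 -m inch '[{"hand":1,"slide":[0,0,0],"yaw":0},{"hand":1,"slide":[0,0,0],"yaw":0},{"hand":1,"slide":[0,0,0],"yaw":0},{"hand":1,"slide":[0,0,0],"yaw":0},{"hand":1,"slide":[0,0,0],"yaw":0},{"hand":1,"slide":[0,0,0],"yaw":0}]'
python3 - <<'E'
from h import *
i=capture("wrist"); cv2.imwrite("pics/w6.png",i)
E
```

```text
time_s: 12.32
tcp_pos: [0.5709, 0.228, 0.1048]
ee_rot: [[-0.963, -0.27, 0.002], [-0.27, 0.963, 0.0], [-0.002, -0.0, -1.0]]
wrist_force: [-6.3, -0.4, 17.1]
gripper_width: 0.273
```

View pics/w6.png

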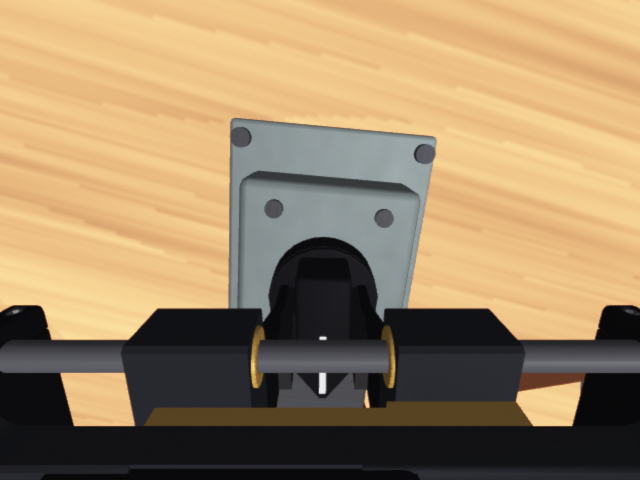

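The knob sits in the hand just as before (skirt's rear edge at row 237, nose at about (323,395)), so it hasn't slipped. The press on the stop is steady.

```bash
python3 -c "
from station import finish_job
print(finish_job())"
```

```text
the job is handed in; nothing more can be done
None
```

I gripped the black knob by its bar and turned it to the spindle's flat (about 15.5° yaw). I then pushed it onto the spindle and pressed it down to the lower stop. The job is handed in, at about 12.4 s, with the gripper still holding the knob down.

- **Fit:** The knob slid over the spindle with no noticeable force. Contact with the spindle top came at a tool height of about 0.110–0.111 m; 0.111 m was expected.
- **Lower stop:** The spring then gave way until the tool stopped at 0.1048 m (0.105 m expected). There the vertical force rose from about 8 N to 17 N with no further travel, and it held for 0.75 s.
- **Grip:** The last wrist picture shows the knob in the same place in the fingers as before, so it did not slip.
- **Not confirmed:** In the side camera the arm hid the spindle, so seating is judged from height and force rather than seen directly. A sideways force of about 6 N remained at the end. I did not take a final picture of the other items on the bench, but no move came close to them.

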